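# Lock the plate shaker's hold-down bar with its hairpin spring clip

### The job

Swing the blue hold-down bar of the plate shaker down over the well plates, then take the orange-handled hairpin spring clip and push it sideways onto the neck of the brass locking pin, just above the bar, until its legs snap past the pin and it sits fully home. Leave it there, let go and back away; never push the clip against the shaker with more than about 20 N, and leave the other things on the bench alone.

Things in the scene. Friction and masses are not known exactly. Their poses are not given: they have to be found in the camera images.
- shaker: White plate shaker, fixed on the bench, base 220 (x) x 300 (y) mm; origin: centre of its underside, on the bench. Its x points away from its display side (which faces the robot), y along the bar. On top an aluminium platform (180 x 270 mm, top 71 mm above the bench) carries two stacked lidded well plates, the bar and the pin.
- platform_mid (a point): Centre of the platform's top face, axes as the shaker's. The unpowered platform is loose: along shaker x it slides under about 4 N, by some centimetres between hidden end stops, and starts anywhere from 1 to 5 cm short of the +x one; in y and z it is firm. A pushed clip drives the pin away until that stop is met; only then can it go over.
- pin_neck (a point): Point on the axis of the upright brass locking pin, mid height of its free neck, 126 mm above the bench, 100 mm to -y of platform_mid; it moves with the platform, axes as the shaker's. Shank 14 mm dia. The closed bar's top is at 119 mm, the pin's 19 mm dia head spans 133 to 141 mm above the bench: the clip's 6 mm thick legs go between, underside 0 to 6 mm above the bar.
- bar (a joint): Blue hold-down bar above the plates: hinge axis along shaker x, 111 mm above the bench, 100 mm to +y of platform_mid; bar runs to -y, 221 long, 44 wide, 8 mm thick, its forked end straddles the pin, a ledge there reaching 58 mm to -x of the pin. Value: opening in rad, 0 = down, level on its stop; starts raised by 0.5 to 0.9 and stays where left (stiff; press with a few N).
- bar_press (a point): Point on the middle of the bar's upper face, 100 mm from its hinge. Down, it lies 119 mm above the bench, above platform_mid; raised, it is higher and nearer the hinge. A straight downward push above platform_mid closes the bar.
- clip: Hairpin spring clip lying on the bench. Origin: underside centre of its upright orange grip block, 28 (x) x 16 (y) x 46 (z) mm, to be gripped across y. Two sprung legs of 6 mm steel wire, 0 to 6 mm above the underside, run to +x and end 67 mm ahead of the origin, the mouth there about 27 mm wide. Behind the pocket a steel closed bend stops the pin (pin axis then 35 mm ahead of the origin).
- clip_throat (a point): Midway between the bulges of the legs, the 5 mm wide throat that must spread over the 14 mm pin; 47 mm ahead (+x) of the clip's origin, 3 mm above its underside, axes as the clip's. Going over takes about 8 to 12 N of push; then the push falls away and turns into a pull of a few N as the legs close behind the pin, until it is home.
- clip_pocket (a point): Where the pin's axis belongs in the clip: 36.5 mm ahead (+x) of the clip's origin, 3 mm above its underside, axes as the clip's. The pin has about 2 mm of play there to either side along x.
- clip_grip (a point): Point to grip: in the orange block, 32 mm above its underside, 36.5 mm behind clip_pocket; axes as the clip's.
- amber_bottle: bystander: amber glass bottle, 64 mm dia, 150 high; origin on its underside
- sprayer: bystander: clear trigger spray bottle, 68 mm dia, 167 high; origin on its underside
- spatula: bystander: steel lab spatula, 160 mm long, lying flat; origin on its underside
- beaker: bystander: glass beaker, 70 mm dia, 85 high; origin on its underside
- sample_jar: bystander: white jar with green lid, 44 mm dia, 55 high; origin on its underside
Things that resemble listed ones, but are neither listed nor needed, are in the scene too. What is shaped like the clip but purple is not meant.

How it is judged (in metres and radians):
On the way, in this order (a step that is already met when the one before it is completed fails the run):
1. the hold-down bar is swung down (value of joint bar below 0.05 rad), for 0.2 s.
2. the clip is snapped home on the pin, above the bar (x of pin_neck in the frame of clip_pocket between -0.0045 and 0.0045 m and y of pin_neck in the frame of clip_pocket between -0.003 and 0.003 m and z of pin_neck in the frame of clip_pocket between -0.007 and 0.007 m), for 0.2 s.
At the end, for the whole second after the job is handed in: The bar is down (under 0.05 rad) and the clip sits on the pin's neck above it: pin_neck within 4.5 mm of clip_pocket along the clip's x, 3 mm along its y and 7 mm in height; the clip upright within 0.2 rad, at rest and released (all of step 2 and value of joint bar below 0.05 rad and angle between clip's own z axis and vertical below 0.2 rad and linear speed of clip below 0.02 m/s and contact force between clip and the fingers below 0.1 N); the robot touches nothing.
It fails at once if the clip is rammed against the shaker, its pin or bar: over 35 N, the legs' own pinch on the pin (about 20 N in all at the throat) counted in (contact force between clip and shaker above 35 N).
It fails at once if a bystander is moved by more than 30 mm (distance of any of amber_bottle, sprayer, spatula, beaker, sample_jar from where it was at the start of the episode above 0.03 m).
It also fails if it takes over 61 s, if anything falls off the work surface, if the arm or the gripper's body presses on something with over 40 N, if the wrist force passes 120 N, or if a joint passes its speed limit or range.

### The arm

A 6-joint arm with a two-finger parallel gripper is mounted at the origin on the work surface. World frame = base frame: x ahead of the robot, y to its left, z up, the work surface at z = 0. Lengths are in mm, angles in degrees, forces in N, time in s.
With the tool pointing down it reaches from about 350 to 850 mm from the base axis. Payload 8.1 kg.
Tool frame: the origin (TCP) lies midway between the tips of the shut fingers; the grasp point (between the pads) lies 19 mm behind it; z points along the fingers, y is the line along which they close (so a half turn about z gives the same grasp; the last joint's range is limited). The gripper opens to 85 mm and grips with 20 to 120 N. Pads are 22 mm wide; open, the fingers measure 114 mm over their backs; the gripper's body (76 mm by 85 mm) begins 54 mm behind the grasp point. The pads swing forward as they close: fully open they stand 13 mm farther back than shut.
Start: joints at [-77.086, 7.471, 85.268, -0, 87.261, -4.893], TCP at [183.512, -571.252, 231.292] pointing down, gripper open.
Joint ranges: [-169.43, 169.43], [-51.17, 129.36], [1.28, 143.12], [-76.62, 256.62], [0, 156.53], [-152.29, 152.29]. Speed limits (degrees/s): [136.94, 136.94, 159.86, 180, 180, 180].

### API

Orientations are given as [roll, pitch, yaw] about the fixed x, y, z axes, in that order (R = Rz(yaw) Ry(pitch) Rx(roll)).
In Python, from bench import r, optics, workorder gives the robot as it stands.
- The arm moves only by the shell command python3 -m handwheel 'ROWS' [FORCE]. ROWS is a JSON list that holds a single list of rows (three levels of brackets), with 1 to 8 rows, each of 7 numbers: a rotation vector rx, ry, rz in fractions of the full range, 1 being 45 degrees, then dx, dy, dz in a scale on which 1.0 is 500 mm, then the finger opening in mm; each row is the pose to reach, as a shift and turn from the pose commanded when the command began, along the tool's axes at that moment; what a row does not reach only later rows make up. A row lasts 1/8 s, in which the tool goes at most 62.5 mm and 10.7 degrees, less where a joint would pass 70% of its speed; a pose out of reach is approached as far as the arm can. The fingers move at their own pace and stop on an object; FORCE is the grip in N (left out, the last holds). Time passes only in rows, so rows that do not move let the fingers close. It prints the time, the measured TCP pose, the force, the opening and the grip force at its end. A shift or turn number past 1, either way, is cut back to 1. Input that does not fit is refused with a message, and nothing moves.
- r.sense(): the state, without advancing time (a new reading comes with each control period).
- optics.snapshot(name): name is "side" or "top" or "wrist"; returns a dict with "pixels" (384x512x3 uint8, blue, green, red), "fx", "fy", "cx", "cy" (pixels), "D" ([k1, k2, p1, p2, k3] as OpenCV has them; the pictures are not rectified), "pose" (4x4, takes a point from camera to world coordinates). Camera axes: x right, y up, looking along -z (the intrinsics and any distortion apply to the point x, -y, -z); pixel columns grow to the right and rows downward; lengths in mm; the calibration is good to about 2 mm. A picture is of the moment at which its call begins. There is no depth.
- workorder.hand_in(): hands the job in; it is judged then, once.
The state is a dict: "time": time; "joint_pos": joint angles; "qd": joint speeds; "joint_efforts": joint torques, N m; "tool_pos": TCP position; "tcp_rot": TCP orientation; "ft_force": force on the tool from outside, world axes, zero at the start; "wrist_torque": the same for the moment, N m; "finger_gap": finger opening in mm; "grip_force": force on a finger pad.
Only numpy, scipy, OpenCV 4.12 (cv2) and the standard library are available. Lean on these libraries where they do the work, as an engineer would, in place of code of your own. Each camera call takes 0.05 s, during which the arm holds its last target. There are 200 camera calls.

## Working session

There is one attempt and no reset: what is moved stays moved. The work goes in short steps, Python scripts to look and compute and a shell command to move; the robot and the scene stay as the last step left them, time stands still between calls to the robot, and variables do not carry over. Pictures are saved under pics/ and viewed, at most 14 in all, crops included, and the job is handed in when it is done.

```bash
mkdir -p pics; ls; cat > h.py <<'E'
import numpy as np, cv2
from bench import r, optics, workorder
def snap(n):
    s=optics.snapshot(n); s['K']=np.array([[s['fx'],0,s['cx']],[0,s['fy'],s['cy']],[0,0,1.]]); s['pose']=np.array(s['pose']); s['D']=np.array(s['D'],float); s['pixels']=np.array(s['pixels']); return s
def ray(s,uv):
    p=cv2.undistortPoints(np.array([[uv]],float),s['K'],s['D'])[0,0]
    d=s['pose'][:3,:3]@np.array([p[0],-p[1],-1]); return s['pose'][:3,3],d/np.linalg.norm(d)
def onz(s,uv,z):
    o,d=ray(s,uv); return o+d*(z-o[2])/d[2]
def proj(s,P):
    c=(np.atleast_2d(P)-s['pose'][:3,3])@s['pose'][:3,:3]; c=c*[1,-1,-1]
    return cv2.projectPoints(c,np.zeros(3),np.zeros(3),s['K'],s['D'])[0][:,0]
def tri(L):
    A=np.zeros((3,3));b=np.zeros(3)
    for s,uv in L:
        o,d=ray(s,uv);M=np.eye(3)-np.outer(d,d);A+=M;b+=M@o
    return np.linalg.solve(A,b)
E
python3 - <<'E'
from h import *
a=snap('side');b=snap('top')
for n,s in(('side',a),('top',b)):
    cv2.imwrite(f'pics/{n}0.png',cv2.resize(s['pixels'],(800,600),interpolation=cv2.INTER_CUBIC)); print(n,s['pose'].round(2).tolist(),s['fx'],s['D'])
E
```

```text
pics
side [[1.0, 0.04, -0.04, 533.73], [-0.06, 0.66, -0.75, -894.21], [-0.0, 0.75, 0.66, 857.63], [0.0, 0.0, 0.0, 1.0]] 445.7977718150605 [-0.15520887  0.          0.          0.          0.        ]
top [[0.01, 0.99, -0.11, 398.02], [-1.0, 0.01, -0.01, -2.57], [-0.0, 0.11, 0.99, 1528.31], [0.0, 0.0, 0.0, 1.0]] 420.1230163184238 [-0.11032572  0.          0.          0.          0.        ]
```

View pics/side0.png

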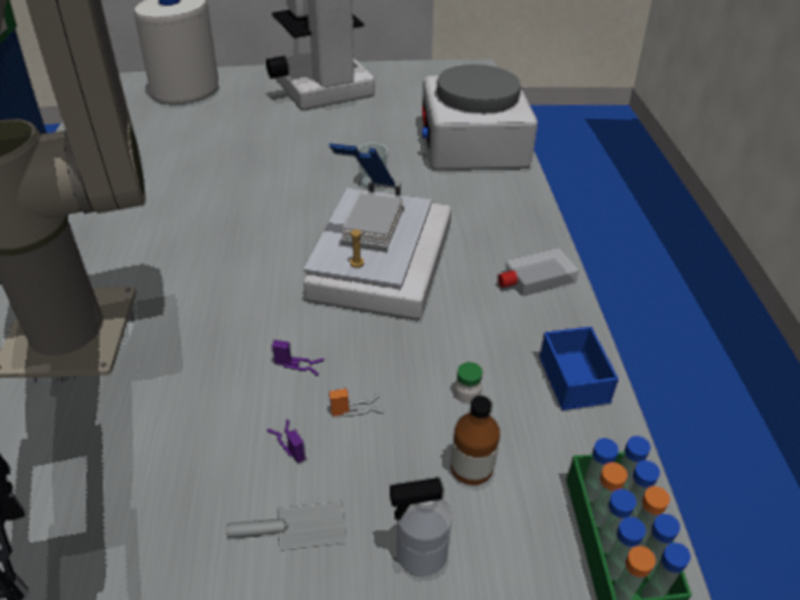

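View pics/top0.png

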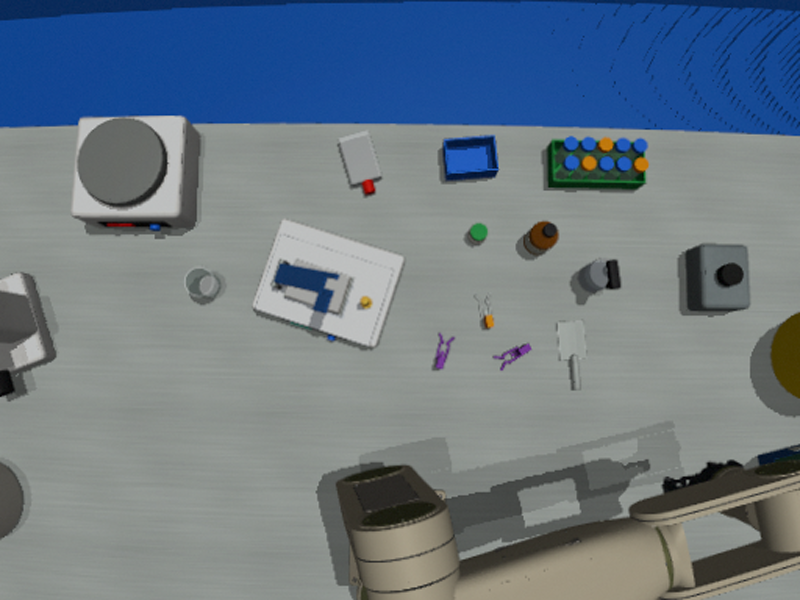

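Top view: the shaker is centred near (328,284) and turned about -18°. The pin is at (365,302), with the bar raised to its left. The orange clip is at (488,322) with its legs pointing up (+x). In the side view the pin is at (356,245) and the clip at (340,402).

```bash
cat > m.py <<'E'
from h import *
def mask(s,lo,hi):
    h=cv2.cvtColor(s['pixels'],cv2.COLOR_BGR2HSV); return cv2.inRange(h,np.array(lo),np.array(hi))
def blobs(m,amin=6):
    n,_,st,c=cv2.connectedComponentsWithStats(m); return [(c[i].round(1).tolist(),st[i].tolist()) for i in range(1,n) if st[i][4]>=amin]
E
python3 - <<'E'
from m import *
a=snap('side');b=snap('top')
for n,s in(('side',a),('top',b)):
    print(n,'orange/brass',blobs(mask(s,(5,110,70),(28,255,255))))
    print(n,'blue',[q for q in blobs(mask(s,(100,120,30),(118,255,255)),30)])
x0,y0=155,130
m=cv2.inRange(b['pixels'],(190,)*3,(255,)*3)[y0:235,x0:270]
c=max(cv2.findContours(m,cv2.RETR_EXTERNAL,cv2.CHAIN_APPROX_NONE)[0],key=cv2.contourArea)
box=cv2.boxPoints(cv2.minAreaRect(c))+[x0,y0]
print('box',box.tolist())
for z in(45,71): 
  P=np.array([onz(b,q,z)[:2] for q in box]);print(z,P.round(1).tolist(),np.linalg.norm(np.diff(P,axis=0),axis=1),P.mean(0))
ct=cv2.resize(b['pixels'][180:220,295:335],(400,400),interpolation=cv2.INTER_CUBIC)
cp=cv2.resize(b['pixels'][130:230,155:265],(440,400),interpolation=cv2.INTER_CUBIC)[:400,:400]
cv2.imwrite('pics/c1.png',np.hstack([ct,cp]))
E
```

```text
side orange/brass [([227.7, 159.2], [225, 147, 7, 24, 103]), ([216.7, 256.7], [211, 249, 12, 17, 173]), ([305.4, 277.0], [292, 266, 27, 22, 449]), ([392.5, 304.2], [385, 296, 17, 18, 239]), ([419.5, 319.5], [412, 311, 17, 18, 229]), ([409.8, 358.6], [401, 349, 19, 20, 293])]
side blue [([10.8, 55.6], [0, 20, 38, 65, 1018]), ([439.2, 221.2], [340, 67, 172, 317, 28015]), ([235.2, 104.2], [212, 92, 40, 26, 322]), ([369.4, 235.1], [346, 209, 49, 53, 1916]), ([410.5, 295.0], [400, 279, 22, 33, 415]), ([387.0, 288.2], [380, 281, 16, 16, 205]), ([400.9, 330.9], [390, 313, 24, 37, 523]), ([428.8, 347.3], [417, 329, 25, 38, 525])]
top orange/brass [([387.4, 92.3], [383, 88, 10, 10, 74]), ([376.5, 103.9], [372, 99, 10, 10, 79]), ([409.9, 104.9], [406, 100, 9, 10, 74]), ([346.8, 150.9], [340, 142, 17, 17, 152]), ([233.9, 193.0], [231, 190, 7, 7, 41]), ([312.6, 205.3], [310, 201, 6, 9, 41]), ([506.0, 220.3], [503, 220, 7, 2, 7]), ([504.8, 241.0], [494, 226, 18, 29, 231])]
top blue [([259.9, 39.6], [0, 0, 512, 87, 41052]), ([300.8, 100.6], [284, 87, 35, 28, 891]), ([370.4, 91.9], [360, 87, 22, 10, 157]), ([403.3, 93.0], [393, 88, 22, 11, 154]), ([365.3, 103.7], [360, 99, 11, 10, 82]), ([387.6, 104.5], [383, 100, 10, 10, 80]), ([398.6, 104.7], [394, 100, 10, 10, 81]), ([99.0, 144.9], [96, 143, 7, 5, 31]), ([196.1, 180.4], [176, 169, 41, 31, 527]), ([496.0, 291.5], [485, 287, 27, 11, 125])]
box [[164.4570655822754, 197.22208404541016], [179.50354385375977, 150.31246185302734], [250.278564453125, 173.01387786865234], [235.23208618164062, 219.92350006103516]]
45 [[514.5, 323.7], [684.6, 275.2], [605.0, 19.1], [437.5, 69.9]] [176.89943223 268.20025735 174.98761675] [560.3976257  171.96985538]
71 [[512.4, 318.0], [679.6, 270.3], [601.4, 18.7], [436.8, 68.6]] [173.79867829 263.49915121 171.92037376] [557.55136618 168.91038039]
```

View pics/c1.png

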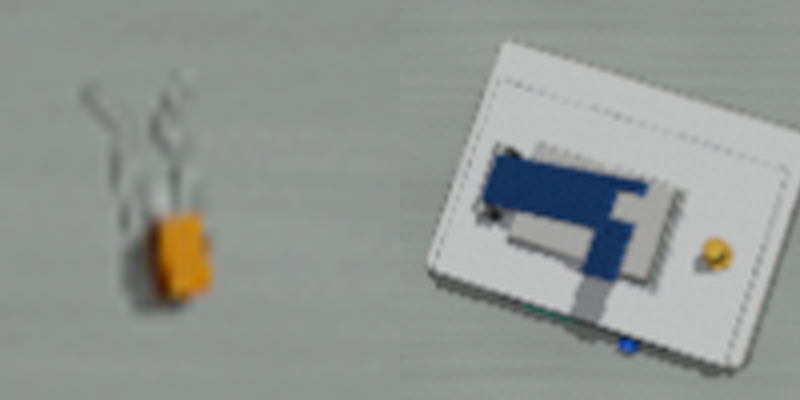

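The crop shows the clip's legs going up and left (yaw roughly +5 to +15°). The bar is raised with its fork ledge toward -x, and the pin head is at full-frame pixel (234,193).

```bash
cat > plan.py <<'E'
from m import *
from scipy.spatial.transform import Rotation as R
def goal(p,yaw):
    "shift in current tool axes, from measured pose to TCP p, tool down, yaw of tool x"
    s=r.sense(); q=R.from_euler('xyz',s['tcp_rot'],degrees=True); t=np.array(s['tool_pos'])
    g=R.from_euler('xyz',[180,0,yaw],degrees=True)
    print('rotvec',(q.inv()*g).as_rotvec(degrees=True).round(2),'d',q.inv().apply(np.array(p)-t).round(1))
E
python3 - <<'E'
from plan import *
s=r.sense();print({k:np.round(s[k],2).tolist() for k in s})
a=snap('side');b=snap('top')
print('pin',tri([(a,(227.9,150)),(b,(233.9,193))]),onz(b,(233.9,193),139))
clip=[onz(b,(312.4,204.8),46)]
print('clip',clip,tri([(a,(216.7,253)),(b,(312.4,204.8))]))
for th in(150,165,178):
  m=cv2.inRange(b['pixels'],(th,)*3,(255,)*3)[130:235,155:270]
  c=max(cv2.findContours(m,cv2.RETR_EXTERNAL,cv2.CHAIN_APPROX_NONE)[0],key=cv2.contourArea)
  re=cv2.minAreaRect(c);box=cv2.boxPoints(re)+[155,130]
  P=np.array([onz(b,q,55)[:2] for q in box]);d=np.diff(P,axis=0);print(th,P.mean(0),np.linalg.norm(d,axis=1),np.degrees(np.arctan2(d[:,1],d[:,0])))
pin=onz(b,(233.9,193),139);y=np.radians(-17)
mid=pin+100*np.array([-np.sin(y),np.cos(y),0]);print('mid',mid)
w=(s['tcp_rot'][2]);print(w)
goal([mid[0],mid[1],330],w);goal([mid[0],mid[1],119],w);goal([mid[0],mid[1],330],-17)
E
```

```text
{'time': 0.2, 'joint_pos': [-77.09, 7.5, 85.31, -0.0, 87.26, -4.89], 'qd': [-0.04, -0.19, -0.3, 0.01, 0.06, 0.03], 'joint_efforts': [-0.0, -56.93, -50.05, -0.0, 0.01, 0.0], 'tool_pos': [183.43, -570.93, 230.63], 'tcp_rot': [-179.93, -0.0, 17.81], 'ft_force': [-0.1, -0.51, -0.19], 'wrist_torque': [0.03, -0.01, 0.04], 'grip_force': 0.0, 'finger_gap': 85.44}
pin [528.45890787  71.62125997 137.21374923] [524.22006256  71.21582088 139.        ]
clip [array([ 494.15348966, -202.24884472,   46.        ])] [ 495.40499199 -203.0791903    39.19810054]
150 [577.992064   163.72757946] [219.3702856  298.33897975 216.70998378] [ -16.04988407 -107.58324147  162.85755839]
165 [577.29412264 163.6672155 ] [216.30313993 296.20829041 213.69338525] [ -16.15629844 -107.67801974  162.76102293]
178 [577.09004211 163.65259726] [214.12408593 294.39861558 211.56336589] [ -16.05958853 -107.57514849  162.86339591]
mid [553.45723303 166.84629647 139.        ]
17.80638107316258
rotvec [-0.04 -0.    0.  ] d [ 578.  -589.5  -98.7]
rotvec [-0.04 -0.    0.  ] d [ 578.  -589.3  112.3]
rotvec [-4.000e-02  1.000e-02  3.481e+01] d [ 578.  -589.5  -98.7]
```

The manual's scale: shifts go in shares of 500 mm and turns go in shares of 45 degrees. Converting my numbers, -336 mm is -0.672, 328 mm is 0.656.

```bash
python3 -m handwheel '[[[0,0,0,0.082,-0.084,-0.026,0],[0,0,0,0.164,-0.168,-0.052,0],[0,0,0,0.246,-0.252,-0.078,0],[0,0,0,0.328,-0.336,-0.104,0],[0,0,0,0.41,-0.42,-0.13,0],[0,0,0,0.492,-0.504,-0.156,0],[0,0,0,0.574,-0.588,-0.182,0],[0,0,0,0.656,-0.672,-0.208,0]]]' 40; python3 -m handwheel '[[[0,0,0,0.082,-0.084,0,0],[0,0,0,0.164,-0.168,0,0],[0,0,0,0.246,-0.252,0,0],[0,0,0,0.328,-0.336,0,0],[0,0,0,0.41,-0.42,0,0],[0,0,0,0.5,-0.506,0,0],[0,0,0,0.5,-0.506,0,0],[0,0,0,0.5,-0.506,0,0]]]'
python3 - <<'E'
from plan import *
w=r.sense()['tcp_rot'][2]
goal([554,167,330],w);goal([554,167,121],w)
cv2.imwrite('pics/w1.png',snap('wrist')['pixels'])
E
```

```text
time: 1.3
tool_pos: [393.5, -149.3, 336.0]
tcp_rot: [180.0, -0.0, 17.8]
ft_force: [2.1, -1.2, 0.4]
finger_gap: -0.1
grip_force: 0.0
time: 2.3
tool_pos: [553.5, 166.3, 334.9]
tcp_rot: [180.0, 0.1, 17.9]
ft_force: [0.2, -0.4, 0.4]
finger_gap: 0.4
grip_force: 0.0
rotvec [0.01 0.06 0.  ] d [ 0.7 -0.5  4.9]
rotvec [0.01 0.06 0.  ] d [  0.9  -0.6 213.9]
```

View pics/w1.png

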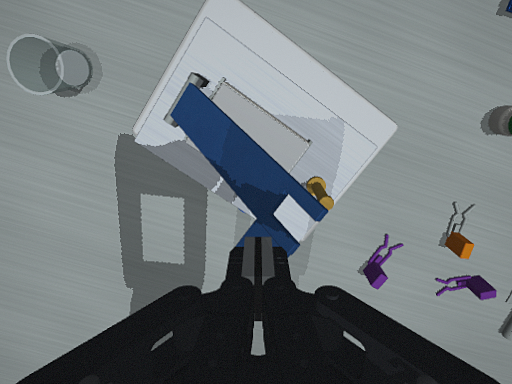

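The wrist view shows the bar under the fingertips, the pin at (320,195), and the orange clip at (460,240). Next I press straight down.

To row units: 185 mm is 0.37, 170 mm is 0.34.

```bash
python3 -m handwheel '[[[0,0,0,0,0,0.08,0],[0,0,0,0,0,0.14,0],[0,0,0,0,0,0.18,0],[0,0,0,0,0,0.22,0],[0,0,0,0,0,0.26,0],[0,0,0,0,0,0.3,0],[0,0,0,0,0,0.34,0],[0,0,0,0,0,0.37,0]]]'; python3 -m handwheel '[[[0,0,0,0,0,0.02,0],[0,0,0,0,0,0.036,0],[0,0,0,0,0,0.052,0],[0,0,0,0,0,0.058,0]]]'
```

```text
time: 3.35
tool_pos: [553.3, 166.2, 148.6]
tcp_rot: [-180.0, 0.1, 17.8]
ft_force: [0.1, -0.1, 1.1]
finger_gap: -0.2
grip_force: 0.5
time: 3.85
tool_pos: [553.6, 166.3, 120.9]
tcp_rot: [180.0, 0.0, 17.8]
ft_force: [-0.6, -0.6, 0.9]
finger_gap: 0.5
grip_force: 0.4
```

To row units: 3 mm is 0.006, 2 mm is 0.004.

```bash
python3 -m handwheel '[[[0,0,0,0,0,0.004,0],[0,0,0,0,0,0.006,0],[0,0,0,0,0,0.006,0]]]'; python3 - <<'E'
from plan import *
b=snap('wrist');a=snap('side')
cv2.imwrite('pics/w2.png',np.hstack([cv2.resize(b['pixels'],(400,300)),a['pixels'][80:230,180:330].repeat(2,0).repeat(2,1)]))
E
```

```text
time: 4.22
tool_pos: [553.9, 166.4, 118.6]
tcp_rot: [-180.0, -0.0, 17.8]
ft_force: [-0.2, -1.2, 0.5]
finger_gap: 0.3
grip_force: 0.6
```

View pics/w2.png

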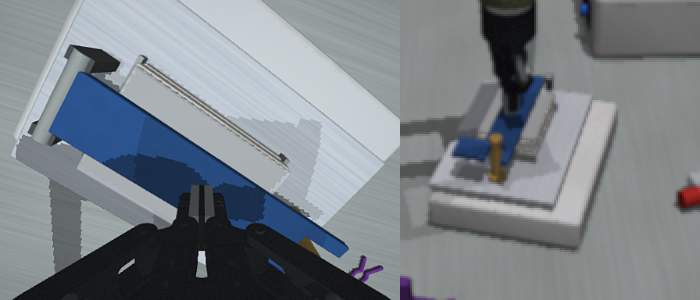

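The bar is nearly level under the fingers. I press on until it meets its stop.

To row units: 3 mm is 0.006, 1.5 mm is 0.003.

```bash
python3 -m handwheel '[[[0,0,0,0,0,0.003,0],[0,0,0,0,0,0.006,0],[0,0,0,0,0,0.006,0]]]'; python3 -m handwheel '[[[0,0,0,0,0,0.002,0],[0,0,0,0,0,0.002,0]]]'
```

```text
time: 4.7
tool_pos: [555.3, 166.0, 118.4]
tcp_rot: [179.9, -0.2, 17.8]
ft_force: [-4.3, -4.2, 17.1]
finger_gap: -0.0
grip_force: 8.5
time: 4.95
tool_pos: [556.0, 165.9, 118.4]
tcp_rot: [179.9, -0.3, 17.8]
ft_force: [-4.3, -5.4, 21.7]
finger_gap: 0.1
grip_force: 10.8
```

```bash
python3 -m handwheel '[[[0,0,0,0,0,-0.1,0],[0,0,0,0,0,-0.2,0],[0,0,0,-0.066,0.096,-0.24,40],[0,0,0,-0.132,0.194,-0.24,40],[0,0,0,-0.198,0.29,-0.24,40],[0,0,0,-0.264,0.388,-0.24,40],[0,0,0,-0.33,0.484,-0.24,40],[0,0,0,-0.396,0.58,-0.24,40]]]'; python3 -m handwheel '[[[0,0,0,-0.058,0.086,0,40],[0,0,0,-0.058,0.086,0,40],[0,0,0,-0.058,0.086,0,40]]]'
python3 - <<'E'
from plan import *
b=snap('wrist');cv2.imwrite('pics/w3.png',b['pixels'])
m=mask(b,(5,110,70),(28,255,255));print(blobs(m,20))
E
```

```text
time: 5.95
tool_pos: [453.1, -172.0, 234.4]
tcp_rot: [180.0, -0.0, 17.8]
ft_force: [0.4, 0.2, -0.6]
finger_gap: 40.1
grip_force: 0.0
time: 6.32
tool_pos: [439.4, -219.9, 234.1]
tcp_rot: [-180.0, -0.0, 17.8]
ft_force: [-0.2, 0.7, 0.6]
finger_gap: 40.1
grip_force: 0.0
[([259.1, 107.9], [251, 93, 18, 30, 422])]
```

View pics/w3.png

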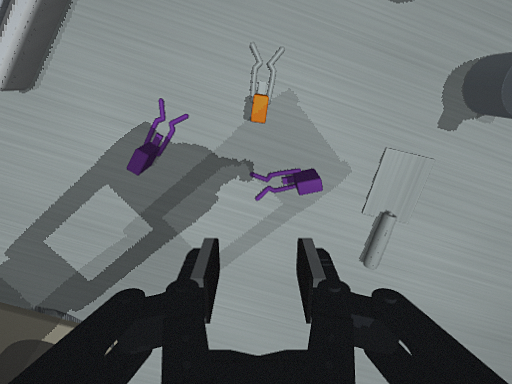

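The orange clip's block covers rows 93–123 around column 260. The leg tips are at (253,45) and (281,50).

```bash
python3 - <<'E'
from plan import *
b=snap('wrist')
print('cam',b['pose'][:3,3])
m=mask(b,(5,110,70),(28,255,255))
c=max(cv2.findContours(m,cv2.RETR_EXTERNAL,cv2.CHAIN_APPROX_NONE)[0],key=cv2.contourArea)
print(cv2.approxPolyDP(c,2,True)[:,0].tolist())
rows=[(y,np.where(m[y])[0].min(),np.where(m[y])[0].max()) for y in range(93,124,3)];print(np.array(rows).tolist())
h=cv2.cvtColor(b['pixels'],cv2.COLOR_BGR2HSV)
print([(y,h[y,int((l+k)/2),2]) for y,l,k in rows])
t=onz(b,(267,47.5),3)
print('tips',t,'block tf',onz(b,(261,93.5),46),'block',onz(b,(259.5,108),23))
e=snap('top');print(onz(e,(312.4,204.8),46))
E
```

```text
cam [ 518.73435036 -194.72818363  377.56292194]
[[255, 94], [251, 120], [264, 123], [268, 97]]Traceback (most recent call last):
  File "<stdin>", line 7, in <module>
    return umr_minimum(a, axis, None, out, keepdims, initial, where)
ValueError: zero-size array to reduction operation minimum which has no identity
```

```bash
python3 - <<'E'
from plan import *
b=snap('wrist')
q=np.array([onz(b,p,46)[:2] for p in [(255,93.5),(250.5,120),(264,123.5),(268.5,97)]]);print(q.round(1).tolist(),q.mean(0),np.linalg.norm(np.diff(q,axis=0),axis=1))
t=onz(b,(267,47.5),3);print('tips',t)
d=q[0]-q[1];d2=q[3]-q[2];print([np.degrees(np.arctan2(v[1],v[0])) for v in(d,d2,t[:2]-q.mean(0))],np.linalg.norm(t[:2]-q.mean(0)))
e=snap('top');print(onz(e,(312.4,204.8),46)); print(proj(b,[[494.2,-202.4,46]]))
E
```

```text
[[508.6, -194.6], [481.8, -198.3], [482.7, -212.9], [509.6, -208.9]] [ 495.67790758 -203.66154694] [27.09187364 14.62529242 27.21047312]
tips [ 558.03017325 -192.3892658     3.        ]
[np.float64(7.713076615747638), np.float64(8.490879709396069), np.float64(10.247468270675087)] 63.36299674393429
[ 494.15348966 -202.24884472   46.        ]
[[257.88602773 109.67555391]]
```

```bash
python3 - <<'E'
from plan import *
goal([495.2,-203.2,90],9);goal([495.2,-203.2,13],9)
E
```

```text
rotvec [-0.01 -0.01  8.92] d [ 57.5   2.  144.3]
rotvec [-0.01 -0.01  8.92] d [ 57.5   2.  221.3]
```

To row units: 221 mm is 0.442, 200 mm is 0.4, 8.9 degrees is 0.1978.

```bash
python3 -m handwheel '[[[0,0,0.1978,0.06,0.002,0.08,45],[0,0,0.1978,0.115,0.004,0.16,45],[0,0,0.1978,0.115,0.004,0.26,45],[0,0,0.1978,0.115,0.004,0.34,45],[0,0,0.1978,0.115,0.004,0.4,45],[0,0,0.1978,0.115,0.004,0.442,45],[0,0,0.1978,0.115,0.004,0.442,45]]]' 60; python3 -m handwheel '[[[0,0,0,0,0,0,5],[0,0,0,0,0,0,5],[0,0,0,0,0,0,5],[0,0,0,0,0,0,5],[0,0,0,0,0,0,5]]]' 60
```

```text
time: 7.4
tool_pos: [493.4, -202.7, 11.3]
tcp_rot: [-179.9, 0.2, 9.0]
ft_force: [-0.2, 0.8, -0.0]
finger_gap: 45.0
grip_force: 0.0
time: 8.02
tool_pos: [496.1, -205.0, 14.9]
tcp_rot: [179.9, -0.1, 8.9]
ft_force: [0.0, 1.9, 6.6]
finger_gap: 15.3
grip_force: 59.2
```

To row units: -190 mm is -0.38, -185 mm is -0.37.

```bash
python3 -m handwheel '[[[0,0,0,0,0,-0.02,5],[0,0,0,0,0,-0.1,5],[0,0,0,0,0,-0.2,5],[0,0,0,0,0,-0.3,5],[0,0,0,0,0,-0.37,5],[0,0,0,0,0,-0.38,5],[0,0,0,0,0,-0.38,5]]]'; python3 - <<'E'
from plan import *
goal([405,108,200],-17)
b=snap('wrist');cv2.imwrite('pics/w4.png',b['pixels'])
m=mask(b,(5,110,70),(28,255,255));print(blobs(m,20))
E
```

```text
time: 8.9
tool_pos: [494.4, -204.5, 202.9]
tcp_rot: [-180.0, 0.0, 8.9]
ft_force: [-0.3, 0.8, -2.2]
finger_gap: 15.0
grip_force: 58.5
rotvec [-0.00e+00  2.00e-02  2.59e+01] d [ -40.  -322.5    2.9]
[([257.5, 267.9], [239, 218, 38, 97, 3214])]
```

View pics/w4.png

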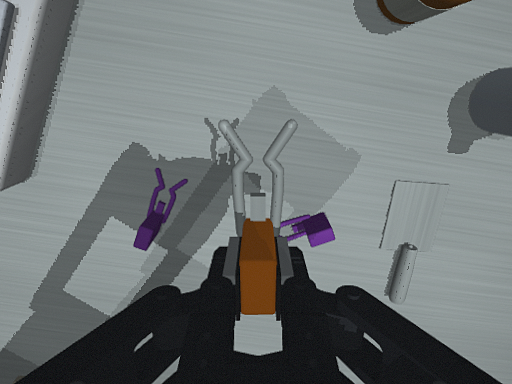

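The clip is held squarely, with its leg tips at (224,125) and (292,124). I carry it to the standoff.

To row units: -322 mm is -0.644, -270 mm is -0.54, 26 degrees is 0.5778.

```bash
python3 -m handwheel '[[[0,0,0.1333,-0.016,-0.1,0,5],[0,0,0.2667,-0.04,-0.21,0,5],[0,0,0.4,-0.06,-0.32,0,5],[0,0,0.5333,-0.08,-0.43,0,5],[0,0,0.5778,-0.08,-0.54,0,5],[0,0,0.5778,-0.08,-0.644,0,5],[0,0,0.5778,-0.08,-0.644,0,5],[0,0,0.5778,-0.08,-0.644,0,5]]]'; python3 - <<'E'
from plan import *
s=r.sense();print(s['tool_pos'],s['tcp_rot'])
a=snap('side');b=snap('top');w=snap('wrist')
for n,q in(('side',a),('top',b),('wrist',w)): print(n,blobs(mask(q,(5,110,50),(28,255,255)),12))
print(proj(a,[528,71,137]),proj(b,[528,71,137]),proj(w,[528,71,137]))
A=a['pixels'][100:220,150:290]; B=b['pixels'][150:240,180:285]
cv2.imwrite('pics/s5.png',np.hstack([cv2.resize(A,(400,343),interpolation=cv2.INTER_CUBIC),cv2.resize(B,(400,343),interpolation=cv2.INTER_CUBIC)]))
cv2.imwrite('pics/w5.png',w['pixels'])
E
```

```text
time: 9.95
tool_pos: [404.6, 107.1, 201.8]
tcp_rot: [179.9, 0.1, -17.0]
ft_force: [0.8, -1.0, -1.6]
finger_gap: 15.2
grip_force: 58.8
[404.58955144 107.11043164 201.80735249] [ 1.79907084e+02  1.26276541e-01 -1.70269026e+01]
side [([180.9, 123.0], [175, 114, 10, 16, 51]), ([228.5, 159.8], [225, 148, 8, 23, 108]), ([304.8, 278.5], [291, 265, 28, 27, 595]), ([392.4, 304.1], [384, 295, 18, 19, 245]), ([300.7, 307.0], [291, 304, 22, 6, 45]), ([419.2, 319.6], [411, 311, 18, 18, 240]), ([409.6, 358.7], [401, 349, 19, 20, 299])]
top [([387.1, 92.5], [382, 88, 11, 10, 80]), ([376.4, 104.2], [372, 99, 10, 11, 84]), ([409.5, 105.1], [405, 100, 10, 11, 81]), ([346.5, 151.3], [339, 142, 18, 18, 179]), ([234.0, 191.8], [231, 189, 7, 7, 37]), ([503.8, 226.8], [493, 200, 19, 55, 743])]
wrist [([246.8, 12.2], [230, 0, 35, 25, 760]), ([257.7, 268.1], [239, 218, 38, 97, 3255])]
[[226.24372746 150.4417172 ]] [[234.01579765 191.92439513]] [[252.15798125   4.75876763]]
```

View pics/w5.png

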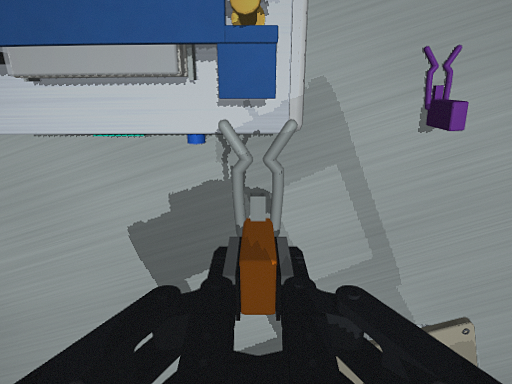

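View pics/s5.png

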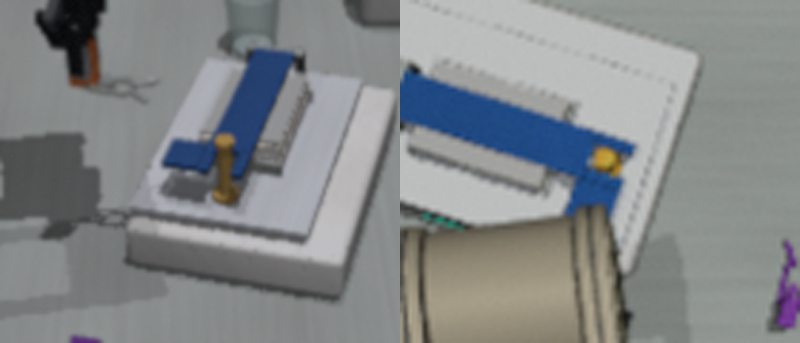

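The clip points at the bar's ledge and pin, and the pin head is at the top edge near (246,12). In the side crop the bar is level and the pin is through its fork. I move down and forward a little before refining.

To row units: 60 mm is 0.12, 50 mm is 0.1.

```bash
python3 -m handwheel '[[[0,0,0,0.01,-0.006,0.06,5],[0,0,0,0.024,-0.006,0.1,5],[0,0,0,0.024,-0.006,0.12,5],[0,0,0,0.024,-0.006,0.12,5],[0,0,0,0.024,-0.006,0.12,5]]]'; python3 - <<'E'
from plan import *
s=r.sense();print(s['tool_pos'],s['tcp_rot'],s['ft_force'])
w=snap('wrist');cv2.imwrite('pics/w6.png',w['pixels'])
print(blobs(mask(w,(5,110,50),(28,255,255)),12))
m=mask(w,(100,120,30),(125,255,255))
E=[]
for c in range(10,200,10):
    rr=np.where(m[:,c])[0]
    if len(rr): E.append((c,rr.max()))
print(E)
P=np.array([onz(w,(c,y+.5),119)[:2] for c,y in E]);k=np.polyfit(P[:,1],P[:,0],1);print('bar yaw',-np.degrees(np.arctan(k[0])), np.abs(np.polyval(k,P[:,1])-P[:,0]).max())
E
```

```text
time: 10.72
tool_pos: [418.2, 106.6, 144.2]
tcp_rot: [-180.0, -0.1, -17.1]
ft_force: [-0.8, -0.6, -1.2]
finger_gap: 15.0
grip_force: 58.8
[418.23081508 106.606133   144.21316385] [-1.79969744e+02 -6.26806702e-02 -1.71244485e+01] [-0.76285451 -0.59124066 -1.16544279]
[([251.5, 15.4], [229, 0, 45, 32, 1263]), ([257.7, 268.0], [239, 218, 38, 97, 3260])]
[(10, np.int64(57)), (20, np.int64(57)), (30, np.int64(57)), (40, np.int64(57)), (50, np.int64(56)), (60, np.int64(56)), (70, np.int64(56)), (80, np.int64(56)), (90, np.int64(56)), (100, np.int64(56)), (110, np.int64(56)), (120, np.int64(55)), (130, np.int64(55)), (140, np.int64(55)), (150, np.int64(55)), (160, np.int64(55)), (170, np.int64(55)), (180, np.int64(170)), (190, np.int64(171))]
bar yaw -29.160770207329804 51.20784861751264
```

View pics/w6.png

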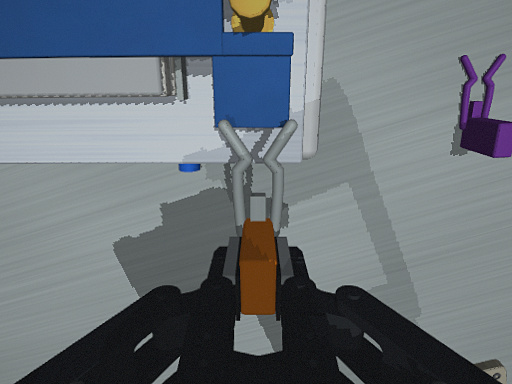

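The pin head is centred at column ≈251 and the clip's axis at ≈258. The ledge lies right under the tips, so I work out the lateral shift.

```bash
python3 - <<'E'
from plan import *
s=r.sense();w=snap('wrist')
q=R.from_euler('xyz',s['tcp_rot'],degrees=True);t=np.array(s['tool_pos'])
f=lambda P:q.inv().apply(P-t).round(1)
print(w['cx'],'pin',f(onz(w,(251.2,10),139)),'base of head',f(onz(w,(251.2,31),141)))
for uv in((258,124),(257.5,160),(258,207)): print('axis',f(onz(w,uv,t[2]-13+3)))
b=snap('top');print('pin from top',f(onz(b,(234,191.8),139)))
for n in (0,1):
  print([f(onz(w,u,119)) for u in((213.5,57),(220.5,127),(291.5,127),(223,31))]);break
E
```

```text
257.7083906574336 pin [113.1  -2.1   5.5] base of head [104.7  -2.1   3.5]
axis [64.5  0.8 10.1]
axis [46.5  0.6 10.1]
axis [21.   0.9 10. ]
pin from top [115.6   1.9   5.5]
[array([ 96. , -21.5,  25.5]), array([ 61. , -19.3,  25.4]), array([61. , 18.9, 25.4]), array([107.9, -16.4,  25.5])]
```

```bash
python3 -m handwheel '[[[0,0,0,0.02,-0.006,0,5],[0,0,0,0.04,-0.006,0.006,5],[0,0,0,0.04,-0.006,0.012,5],[0,0,0,0.04,-0.006,0.016,5],[0,0,0,0.04,-0.006,0.016,5]]]'; python3 -m handwheel '[[[0,0,0,0,0,0.002,5],[0,0,0,0,0,0.004,5],[0,0,0,0,0,0.004,5]]]'
```

```text
time: 11.5
tool_pos: [437.3, 103.8, 134.8]
tcp_rot: [180.0, 0.1, -17.1]
ft_force: [-0.1, -0.0, -1.6]
finger_gap: 15.2
grip_force: 58.8
time: 11.88
tool_pos: [437.8, 103.8, 133.4]
tcp_rot: [-180.0, -0.0, -17.1]
ft_force: [0.3, 0.4, -0.9]
finger_gap: 14.8
grip_force: 58.8
```

To row units: 1 mm is 0.002.

```bash
python3 -m handwheel '[[[0,0,0,0,0,0.002,5],[0,0,0,0,0,0.002,5]]]'; python3 -m handwheel '[[[0,0,0,0,0,0.002,5],[0,0,0,0,0,0.002,5]]]';  python3 -m handwheel '[[[0,0,0,0,0,0.002,5],[0,0,0,0,0,0.002,5]]]'
```

```text
time: 12.12
tool_pos: [438.2, 103.8, 132.9]
tcp_rot: [-180.0, -0.1, -17.1]
ft_force: [-0.7, 0.2, 4.3]
finger_gap: 15.1
grip_force: 59.6
time: 12.38
tool_pos: [438.7, 103.9, 132.6]
tcp_rot: [-179.9, -0.1, -17.1]
ft_force: [-2.2, 0.7, 9.0]
finger_gap: 15.0
grip_force: 60.4
time: 12.62
tool_pos: [439.2, 104.0, 132.3]
tcp_rot: [-179.9, -0.2, -17.1]
ft_force: [-2.2, -0.3, 12.7]
finger_gap: 15.1
grip_force: 61.0
```

To row units: -6 mm is -0.012, -3 mm is -0.006.

```bash
python3 -m handwheel '[[[0,0,0,0,0,-0.006,5],[0,0,0,0,0,-0.012,5],[0,0,0,0,0,-0.012,5],[0,0,0,0,0,-0.012,5]]]'; python3 - <<'E'
from plan import *
s=r.sense();w=snap('wrist');cv2.imwrite('pics/w7.png',w['pixels'])
m=mask(w,(5,110,50),(28,255,255));print(s['tool_pos'],blobs(m,12))
q=R.from_euler('xyz',s['tcp_rot'],degrees=True);t=np.array(s['tool_pos'])
f=lambda P:q.inv().apply(P-t).round(1)
g=m[:60];c=(np.where(g.any(0))[0]);y=np.where(g.any(1))[0];u=(c.min()+c.max()+1)/2
print(c.min(),c.max(),y.min(),y.max(),'pin',f(onz(w,(u,20),139)),'back',f(onz(w,(u,y.max()),137)),'axis',f(onz(w,(258,124),t[2]-11)))
E
```

```text
time: 13.12
tool_pos: [437.4, 103.7, 135.8]
tcp_rot: [180.0, 0.0, -17.1]
ft_force: [0.8, 0.5, -0.6]
finger_gap: 14.9
grip_force: 59.0
[437.40637158 103.69723849 135.84332539] [([256.9, 45.3], [235, 17, 45, 55, 2071]), ([257.7, 268.1], [239, 218, 39, 97, 3268])]
235 279 17 59 pin [107.7   0.6  -3.2] back [93.1  0.6 -1.2] axis [64.4  0.8 11. ]
```

View pics/w7.png

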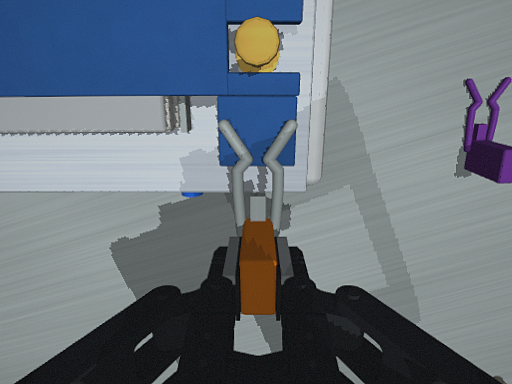

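The pin head is at (257,40), in line with the clip's axis at column 258. I advance now.

To row units: 36 mm is 0.072, 33 mm is 0.066.

```bash
python3 -m handwheel '[[[0,0,0,0.012,0,0,5],[0,0,0,0.024,0,0,5],[0,0,0,0.036,0,0,5],[0,0,0,0.048,0,0,5],[0,0,0,0.058,0,0,5],[0,0,0,0.066,0,0,5],[0,0,0,0.072,0,0,5],[0,0,0,0.072,0,0,5]]]'; python3 -m handwheel '[[[0,0,0,0.004,0,0,5],[0,0,0,0.008,0,0,5],[0,0,0,0.012,0,0,5],[0,0,0,0.012,0,0,5]]]'; python3 - <<'E'
from plan import *
w=snap('wrist');print(blobs(mask(w,(5,110,50),(28,255,255)),12))
E
```

```text
time: 14.18
tool_pos: [472.2, 93.1, 136.3]
tcp_rot: [180.0, 0.0, -17.1]
ft_force: [1.3, -1.8, -1.1]
finger_gap: 15.3
grip_force: 59.0
time: 14.68
tool_pos: [478.0, 91.4, 136.3]
tcp_rot: [180.0, 0.0, -17.1]
ft_force: [0.1, 0.1, -1.8]
finger_gap: 14.9
grip_force: 59.0
[([257.2, 137.5], [237, 115, 41, 50, 1733]), ([257.7, 268.1], [239, 218, 38, 97, 3271])]
```

To row units: 6 mm is 0.012, 4 mm is 0.008.

```bash
for i in 1; do python3 -m handwheel '[[[0,0,0,0.004,0,0,5],[0,0,0,0.008,0,0,5],[0,0,0,0.012,0,0,5],[0,0,0,0.012,0,0,5]]]'; done; python3 - <<'E'
from plan import *
w=snap('wrist');print(blobs(mask(w,(5,110,50),(28,255,255)),12))
E
python3 -m handwheel '[[[0,0,0,0.004,0,0,5],[0,0,0,0.008,0,0,5],[0,0,0,0.012,0,0,5],[0,0,0,0.012,0,0,5]]]'; python3 - <<'E'
from plan import *
w=snap('wrist');print(blobs(mask(w,(5,110,50),(28,255,255)),12))
E
```

```text
time: 15.22
tool_pos: [483.4, 89.7, 136.0]
tcp_rot: [180.0, 0.0, -17.1]
ft_force: [-2.5, 1.4, -1.8]
finger_gap: 15.2
grip_force: 58.8
[([257.1, 143.3], [237, 121, 41, 49, 1719]), ([257.7, 268.3], [239, 218, 38, 97, 3267])]
time: 15.78
tool_pos: [489.6, 87.8, 136.3]
tcp_rot: [-180.0, -0.0, -17.1]
ft_force: [-2.8, 2.2, -1.8]
finger_gap: 15.2
grip_force: 58.7
[([257.1, 143.4], [237, 121, 41, 49, 1723]), ([257.7, 268.3], [239, 218, 38, 97, 3263])]
```

The clip is in contact and the platform is sliding at about 3–4 N. I keep pushing.

To row units: 6 mm is 0.012, 4 mm is 0.008.

```bash
python3 -m handwheel '[[[0,0,0,0.004,0,0,5],[0,0,0,0.008,0,0,5],[0,0,0,0.012,0,0,5],[0,0,0,0.012,0,0,5]]]' | grep -E 'tool_pos|ft'; python3 -m handwheel '[[[0,0,0,0.004,0,0,5],[0,0,0,0.008,0,0,5],[0,0,0,0.012,0,0,5],[0,0,0,0.012,0,0,5]]]'| grep -E 'tool_pos|ft'
```

```text
tool_pos: [495.5, 86.0, 136.5]
ft_force: [-2.6, 1.1, -0.5]
tool_pos: [501.2, 84.3, 136.4]
ft_force: [-2.3, 1.1, -0.9]
```

To row units: 4 mm is 0.008, 2 mm is 0.004.

```bash
python3 -m handwheel '[[[0,0,0,0.004,0,0,5],[0,0,0,0.008,0,0,5],[0,0,0,0.008,0,0,5]]]' | grep -E 'tool_pos|ft'
```

```text
tool_pos: [504.9, 83.1, 136.3]
ft_force: [-3.2, 1.4, 0.2]
```

To row units: 4 mm is 0.008, 2 mm is 0.004.

```bash
python3 -m handwheel '[[[0,0,0,0.004,0,0,5],[0,0,0,0.008,0,0,5],[0,0,0,0.008,0,0,5]]]' | grep -E 'tool_pos|ft'
```

```text
tool_pos: [508.7, 81.9, 136.3]
ft_force: [-3.3, 1.0, -1.4]
```

To row units: 4 mm is 0.008, 2 mm is 0.004.

```bash
python3 -m handwheel '[[[0,0,0,0.004,0,0,5],[0,0,0,0.008,0,0,5],[0,0,0,0.008,0,0,5]]]' | grep -E 'tool_pos|ft'
```

```text
tool_pos: [512.6, 80.7, 136.4]
ft_force: [-3.1, 0.6, -1.6]
```

To row units: 4 mm is 0.008, 2 mm is 0.004.

```bash
python3 -m handwheel '[[[0,0,0,0.004,0,0,5],[0,0,0,0.008,0,0,5],[0,0,0,0.008,0,0,5]]]' | grep -E 'tool_pos|ft';python3 - <<'E'
from plan import *
w=snap('wrist');print(blobs(mask(w,(5,110,50),(28,255,255)),12))
E
```

```text
tool_pos: [516.4, 79.6, 136.4]
ft_force: [-2.7, 1.6, -0.3]
[([257.2, 143.4], [237, 121, 41, 49, 1729]), ([257.7, 268.2], [239, 218, 38, 97, 3262])]
```

To row units: 4 mm is 0.008, 2 mm is 0.004.

```bash
python3 -m handwheel '[[[0,0,0,0.004,0,0,5],[0,0,0,0.008,0,0,5],[0,0,0,0.008,0,0,5]]]' | grep -E 'tool_pos|ft'
```

```text
tool_pos: [518.8, 78.8, 135.6]
ft_force: [-6.9, 2.6, -0.8]
```

To row units: 4 mm is 0.008, 2 mm is 0.004.

```bash
python3 -m handwheel '[[[0,0,0,0.004,0,0,5],[0,0,0,0.008,0,0,5],[0,0,0,0.008,0,0,5]]]' | grep -E 'tool_pos|ft'
```

```text
tool_pos: [523.1, 77.5, 135.6]
ft_force: [-3.5, 0.7, -0.2]
```

To row units: 4 mm is 0.008, 2 mm is 0.004.

```bash
python3 -m handwheel '[[[0,0,0,0.004,0,0,5],[0,0,0,0.008,0,0,5],[0,0,0,0.008,0,0,5]]]' | grep -E 'tool_pos|ft';python3 - <<'E'
from plan import *
w=snap('wrist');print(blobs(mask(w,(5,110,50),(28,255,255)),12))
E
```

```text
tool_pos: [529.5, 75.7, 137.5]
ft_force: [3.6, -1.6, 0.3]
[([257.4, 174.6], [238, 148, 39, 50, 1367]), ([257.7, 267.7], [239, 218, 39, 97, 3256])]
```

The stop was met and the legs are passing the pin, since the force is now a pull. A little further to home.

To row units: 2 mm is 0.004, 1 mm is 0.002.

```bash
python3 -m handwheel '[[[0,0,0,0.002,0,0,5],[0,0,0,0.004,0,0,5],[0,0,0,0.004,0,0,5]]]' | grep -E 'tool_pos|ft'
```

```text
tool_pos: [529.6, 75.5, 136.2]
ft_force: [3.9, -1.7, -2.0]
```

To row units: 2 mm is 0.004, 1 mm is 0.002.

```bash
python3 -m handwheel '[[[0,0,0,0.002,0,0,5],[0,0,0,0.004,0,0,5],[0,0,0,0.004,0,0,5]]]' | grep -E 'tool_pos|ft'; python3 - <<'E'
from plan import *
w=snap('wrist');cv2.imwrite('pics/w8.png',w['pixels']);print(blobs(mask(w,(5,110,50),(28,255,255)),12))
E
```

```text
tool_pos: [530.9, 75.0, 135.9]
ft_force: [-1.1, -0.1, -1.3]
[([257.1, 181.0], [238, 153, 39, 51, 1329]), ([257.6, 267.9], [239, 218, 39, 97, 3256])]
```

View pics/w8.png

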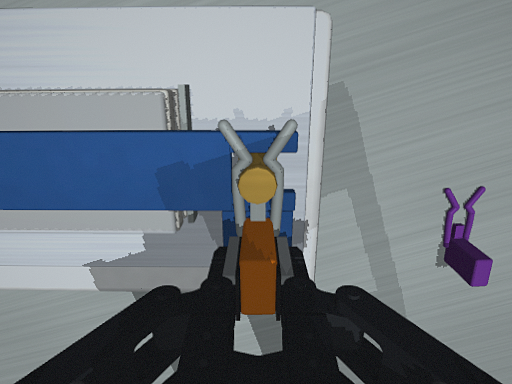

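The pin head sits at (257,185) in the pocket behind the bulges. I nudge slightly, lower a touch, and release.

To row units: 2 mm is 0.004, 1 mm is 0.002.

```bash
python3 -m handwheel '[[[0,0,0,0.002,0,0.002,5],[0,0,0,0.002,0,0.004,5],[0,0,0,0.002,0,0.004,5]]]' | grep -E 'tool_pos|ft'; python3 -m handwheel '[[[0,0,0,0,0,0,20],[0,0,0,0,0,0,30],[0,0,0,0,0,0,40],[0,0,0,0,0,0,40]]]'; python3 - <<'E'
from plan import *
w=snap('wrist');cv2.imwrite('pics/w9.png',w['pixels']);print(blobs(mask(w,(5,110,50),(28,255,255)),12))
E
```

```text
tool_pos: [532.2, 74.6, 134.1]
ft_force: [-0.2, -0.1, -0.7]
time: 21.22
tool_pos: [532.4, 74.7, 134.4]
tcp_rot: [-180.0, -0.0, -17.1]
ft_force: [1.2, -0.4, 0.4]
finger_gap: 39.8
grip_force: 0.0
[([257.4, 184.7], [238, 157, 40, 51, 1380]), ([258.1, 267.2], [240, 218, 37, 95, 3203])]
```

The manual's scale: shifts go in shares of 500 mm and turns go in shares of 45 degrees. Converting my numbers, -150 mm is -0.3, -120 mm is -0.24.

```bash
python3 -m handwheel '[[[0,0,0,0,0,-0.06,40],[0,0,0,0,0,-0.16,40],[0,0,0,-0.04,0,-0.24,40],[0,0,0,-0.12,0,-0.3,40],[0,0,0,-0.12,0,-0.3,40],[0,0,0,-0.12,0,-0.3,40]]]'; python3 - <<'E'
from plan import *
w=snap('wrist');b=snap('side')
m=mask(w,(5,110,50),(28,255,255));print(blobs(m,12))
C=cv2.resize(w['pixels'][0:200,150:370],(440,400),interpolation=cv2.INTER_CUBIC)
D=cv2.resize(b['pixels'][120:190,210:270],(343,400),interpolation=cv2.INTER_CUBIC)
cv2.imwrite('pics/w10.png',np.hstack([C,D]))
E
```

```text
time: 22.02
tool_pos: [475.1, 92.2, 284.0]
tcp_rot: [180.0, -0.0, -17.1]
ft_force: [-0.6, -0.1, -0.5]
finger_gap: 40.3
grip_force: 0.0
[([257.5, 68.7], [247, 57, 22, 25, 396]), ([258.0, 112.6], [249, 95, 19, 36, 673])]
```

View pics/w10.png

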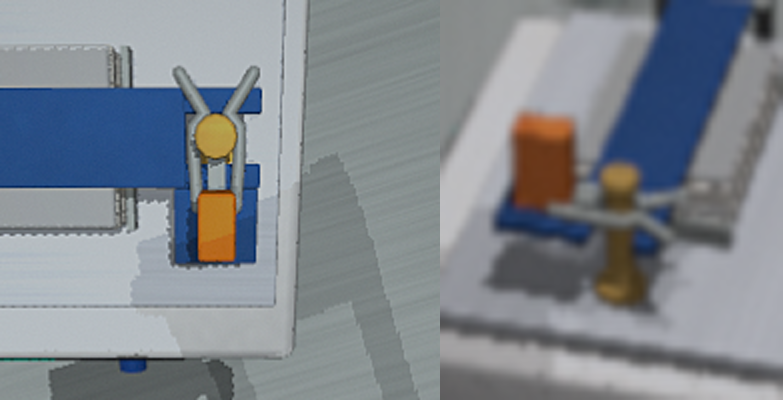

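The clip sits upright on the ledge, around the pin's neck, with the pin at (257,68) behind the bulges. One numeric check of the pin-to-grip distance.

```bash
python3 - <<'E'
from plan import *
w=snap('wrist')
pin=onz(w,(257.5,67.8),141)
for z in(165,167):
  q=np.array([onz(w,u,z) for u in((257.8,95.5),(257.8,130.5))]);print('len',np.linalg.norm(q[0]-q[1]),'pin-origin',np.linalg.norm((pin-q.mean(0))[:2]),np.linalg.norm((pin-q[0])[:2])+14)
tip=onz(w,(258.5,35),124);print(np.linalg.norm((tip-pin)[:2]))
E
```

```text
len 28.068121884831093 pin-origin 36.011014646489095 35.97738050108438
len 27.85305426492792 pin-origin 35.8283527056107 35.902240565504314
27.96183347681836
```

Pin is 36.0 mm ahead of the origin (36.5 wanted), so the clip is home.

```bash
python3 -c "
from bench import workorder
print(workorder.hand_in())"
```

```text
the job is handed in; nothing more can be done
None
```

The bar is down and the orange clip is snapped home on the pin, with the pin 36.0 mm ahead of the clip's origin against the 36.5 mm wanted; the gripper is clear and the job was handed in at about 22 s, with no verdict returned.

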